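# Rake a heap of glue blocks level in the drying tray

### The arm

A 6-joint arm with a two-finger parallel gripper is mounted at the origin on a cart in front of the work surface, level with it; the furniture and walls round the work are solid. World frame = base frame: x ahead of the robot, y to its left, z up, the work surface at z = 0. Lengths are in mm, angles in rad, forces in N, time in s.
With the tool pointing down it reaches from about 400 to 925 mm from the base axis. Payload 12.5 kg.
Tool frame: the origin (TCP) lies at the very end of the fingers, on their centre line; the grasp point (between the pads) lies env.grip_point_offset behind it (env.grip_point_offset is the distance from the TCP to the grasp point, in mm); y points along the fingers, z is the direction in which the jaws open and shut, and the axes are right-handed (so a half turn about y gives the same grasp; the last joint's range is limited). The gripper opens to 95 mm and grips with 3 to 60 N. Pads are 20 mm wide; open, the fingers measure 119 mm over their backs; the gripper's body (75 mm by 180 mm) begins 59 mm behind the grasp point.
Start: joints at [-1.383, 0.491, 1.559, -0, 1.092, -0.106], TCP at [181.018, -598.23, 214.661] pointing down, gripper open.
Joint ranges: [-3.1, 3.1], [-0.84, 2.19], [0.05, 2.79], [-1.13, 4.28], [0.06, 2.93], [-2.69, 2.69]. Speed limits (rad/s): [2.22, 2.22, 2.79, 3.14, 3.14, 3.14].

### API

Orientations are given as [roll, pitch, yaw] about the fixed x, y, z axes, in that order (R = Rz(yaw) Ry(pitch) Rx(roll)).
In Python, from cell import readout, read_camera, env, nets gives the robot as it stands.
- The arm moves only by the tool apply_moves, never from a script. Its argument "increments" is a list of rows, each a list of 3 entries, a list of its own where there are three numbers: the shift along the tool's x, y, z in cm, then the turn, a rotation vector about the tool's x, y, z in degrees, then the finger opening in cm, from 0 to 9.51. A call has exactly 5 rows; each row shifts and turns the pose as measured when the row begins, along the tool's axes as they then stand; what a row does not reach is not made up. A row lasts 1/8 s, in which the tool goes at most 62.5 mm and 10.7 degrees, less where a joint would pass 70% of its speed; a pose out of reach is approached as far as the arm can. A call with a gripper value outside its range is refused whole. The fingers move at their own pace and stop on an object; the grip force is fixed at half the most. Time passes only in rows, so rows that do not move let the fingers close, or fill a call up. It gives the time, the measured TCP pose, the force and the opening at its end, in the units of the state.
- readout.state(): the state, without advancing time (a new reading comes with each control period).
- read_camera(name): name is "scene" or "top" or "wrist"; returns a dict with "img" (400x640x3 uint8, red, green, blue), "vfov" (degrees; the focal length in pixels is half the picture's height over the tangent of half this angle, whatever the lens; pixels are square), "cx", "cy" (the principal point, pixels), "rvec" (rotation vector, rad) and "tvec" (3), from world to camera coordinates, as OpenCV has them; the wrist camera has in their place "mount" (4x4, takes a point from camera to tool coordinates, whose origin is the TCP and whose axes are the tool frame's). Camera axes: x right, y down, z forward; pixel columns grow to the right and rows downward; lengths in mm; the calibration is good to about 2 mm. A picture is of the moment at which its call begins: read the wrist's pose just before it. There is no depth.
- env.job_done(): hands the job in, once; it reports no verdict.
Trained networks look in a picture, given as the dict that the camera call returned (one of the last four; its "shot" number tells which), for a name from the list of things; names that differ only in an ending like _2 or _b are one class to them, and where a whole thing is asked for, a point or a joint stands for the part that bears it (a point fixed in the world has none). Each returns a list of dicts, best first, with "confidence" (0 to 1); they miss things now and then, are a little off and sometimes report something else, mostly with a low value. They report only what shows in the picture. A call takes as long as a camera call. They do not tell look-alikes from the thing itself.
- nets.look_for(picture, thing): "point" ([x, y, z] in mm, in the coordinates of the camera as it stood for that picture, good to about 4 mm: the middle of the surface that is visible of it).
- nets.mark_of(picture, thing): "point" ([x, y, z] in mm, in the coordinates of the camera as it stood for that picture, good to about 4 mm: a listed point, or the origin of a listed thing).
The state is a dict: "t": time; "joints": joint angles; "qvel": joint speeds; "tau": joint torques, N m; "eef_pos": TCP position; "tcp_rot": TCP orientation; "ft_force": force on the tool from outside, world axes, zero at the start; "moment": the same for the moment, N m; "opening": opening from 0.0 (shut) to 1.0 (fully open).
Only numpy, scipy, OpenCV 4.12 (cv2) and the standard library are available. Lean on these libraries where they do the work, as an engineer would, in place of code of your own. Each camera call takes 0.05 s, during which the arm holds its last target. There are 200 camera calls.

### The job

Wooden glue blocks are heaped at the far end of the shallow drying tray. With the hand rake, rake the two pale blocks off the top of the heap into the empty part of the tray nearer the robot, so that both lie flat on the tray's floor (on any of their faces); do not touch the pale blocks with the gripper. Then stand the rake back on its tines on the bench, outside the tray, and let go.

Things in the scene. Friction and masses are not known exactly. Their poses are not given: they have to be found in the camera images.
- rake: hand rake, 0.25 kg, standing on its tines on the bench left of the tray. Wooden grip 26 mm thick (x), 74 wide (y), 64 to 120 mm above the tips; green head bar 44 (x) x 122 (y), 34 to 48 mm above the tips; under it two rows (x = -16, +16) of five 8 mm steel tines at y = -52 to +52. Origin at tine-tip height under the middle of the grip; z up; front and back alike.
- tray: fixed shallow tray, grey floor, wooden rim, outside 246 (x) x 150 mm (y), walls 30 high, 8 thick, floor 10 thick. Origin: centre of underside, on the bench; x points away from the robot to the heaped end, z up. Loose dark blocks cover the floor from x = +27 to +112 mm, tops 38 mm above the bench; the pale ones lie on them (centres x = +58 to +80), tops at 66 mm. Floor from x = -115 to +26 is empty.
- pale_block_left: pale wooden block, 40 x 44 x 28 mm (x, y, z) with slightly rounded edges, about 50 g; at the start it lies on top of the layer of dark blocks, on the left (tray +y) as seen from the robot, 28 mm side upright, turned up to 6 degrees from the tray. Origin at its centre.
- pale_block_right: pale wooden block, 40 x 44 x 28 mm (x, y, z) with slightly rounded edges, about 50 g; at the start it lies on top of the layer of dark blocks, on the right (tray -y) as seen from the robot, 28 mm side upright, turned up to 6 degrees from the tray. Origin at its centre.
There are look-alikes about, which are no part of the job. Leave any pink or yellow look-alike of the pale_block_right alone.

How it is judged (in metres and radians):
On the way, in this order (a step that is already met when the one before it is completed fails the run):
1. the rake is lifted off the bench (height (world z) of rake above 0.03 m), for 0.2 s.
2. both pale blocks lie flat on the tray's floor in the empty part while the rake is still off the bench (x of pale_block_left in the frame of tray between -0.115 and 0.02 m and y of pale_block_left in the frame of tray between -0.067 and 0.067 m and z of each of pale_block_left, pale_block_right in the frame of tray below 0.036 m and (angle between the x axis of pale_block_left and the z axis of tray, either way round below 0.18 rad or angle between the y axis of pale_block_left and the z axis of tray, either way round below 0.18 rad or angle between the z axis of pale_block_left and the z axis of tray, either way round below 0.18 rad) and x of pale_block_right in the frame of tray between -0.115 and 0.02 m and y of pale_block_right in the frame of tray between -0.067 and 0.067 m and (angle between the x axis of pale_block_right and the z axis of tray, either way round below 0.18 rad or angle between the y axis of pale_block_right and the z axis of tray, either way round below 0.18 rad or angle between the z axis of pale_block_right and the z axis of tray, either way round below 0.18 rad) and height (world z) of rake above 0.009 m), for 0.2 s.
At the end, for the whole second after the job is handed in: Both pale blocks rest flat (within 10 degrees, any face) on the tray's floor, centres under 36 mm above the bench and no more than 20 mm beyond the tray's middle; the rake stands upright (within 8 degrees) at rest on the bench outside the tray (tips under 6 mm), released (x of pale_block_left in the frame of tray between -0.115 and 0.02 m and y of pale_block_left in the frame of tray between -0.067 and 0.067 m and z of each of pale_block_left, pale_block_right in the frame of tray below 0.036 m and (angle between the x axis of pale_block_left and the z axis of tray, either way round below 0.18 rad or angle between the y axis of pale_block_left and the z axis of tray, either way round below 0.18 rad or angle between the z axis of pale_block_left and the z axis of tray, either way round below 0.18 rad) and x of pale_block_right in the frame of tray between -0.115 and 0.02 m and y of pale_block_right in the frame of tray between -0.067 and 0.067 m and (angle between the x axis of pale_block_right and the z axis of tray, either way round below 0.18 rad or angle between the y axis of pale_block_right and the z axis of tray, either way round below 0.18 rad or angle between the z axis of pale_block_right and the z axis of tray, either way round below 0.18 rad) and linear speed of each of pale_block_left, pale_block_right, rake below 0.02 m/s and height (world z) of rake below 0.006 m and angle between rake's own z axis and vertical below 0.15 rad); the robot touches nothing.
It fails at once if the gripper or arm touches a pale block (contact force between any of the fingers, the arm and pale_block_left above 0.5 N or contact force between any of the fingers, the arm and pale_block_right above 0.5 N).
It also fails if it takes over 45 s, if anything falls off the work surface, if the arm or the gripper's body presses on something with over 40 N, if the wrist force passes 120 N, or if a joint passes its speed limit or range.

## Working session

There is one attempt and no reset: what is moved stays moved. The work goes in short steps, Python scripts to look and compute and a tool call to move; the robot and the scene stay as the last step left them, time stands still between calls to the robot, and variables do not carry over. Pictures are saved under pics/ and viewed, about 8 in all and at most 12, crops included, and the job is handed in when it is done.

Besides the shell and the picture viewer there is one more tool, called after "Request:" by a JSON object that holds its "op" and its "data". apply_moves: Moves the arm, as the interface text tells. Its arguments: {"type":"object","properties":{"increments":{"type":"array"}},"required":["increments"]}

```bash
mkdir -p pics
cat > h.py <<'E'
import numpy as np, cv2
from scipy.spatial.transform import Rotation as R
from cell import readout, read_camera, env, nets
def cam2world(c,p):
    Rm=cv2.Rodrigues(np.array(c["rvec"],float))[0]
    return Rm.T@(np.array(p)-np.array(c["tvec"]).ravel())
def K(c):
    f=c["img"].shape[0]/2/np.tan(np.radians(c["vfov"]/2)); return f
def ray(c,u,v,z):
    Rm=cv2.Rodrigues(np.array(c["rvec"],float))[0]; o=-Rm.T@np.array(c["tvec"]).ravel()
    d=Rm.T@np.array([(u-c["cx"])/K(c),(v-c["cy"])/K(c),1]); return o+d*(z-o[2])/d[2]
def save(c,n): cv2.imwrite("pics/"+n,c["img"][:,:,::-1])
E
python3 - <<'E'
from h import *
s=readout.state(); print(s, env.grip_point_offset)
for n in("top","scene"):
    c=read_camera(n); save(c,n+"0.png"); print(n,c["vfov"],c["cx"],c["cy"],c["rvec"],c["tvec"])
    for t in("rake","tray","pale_block_left","pale_block_right"):
        for f in(nets.mark_of,):
            print(t,[(np.round(cam2world(c,d["point"])),round(d["confidence"],2)) for d in f(c,t)])
E
```

```text
{'t': 0.0, 'joints': array([-1.38259256e+00,  4.91506455e-01,  1.55944452e+00,  2.23789481e-05,
        1.09171103e+00, -1.05596966e-01]), 'qvel': array([-0.00033031,  0.00082831,  0.00169117, -0.00141407, -0.00238132,
        0.00021145]), 'tau': array([ 3.31413859e-03, -6.12633419e+01, -2.58174831e+01,  6.93376316e-02,
        4.83759586e-02, -1.19252545e-04]), 'eef_pos': array([ 180.97779135, -597.96818101,  214.09644276]), 'tcp_rot': array([-1.57185763e+00,  1.32448420e-04, -2.84780232e+00]), 'ft_force': array([ 0.14522364, -0.5278126 , -0.96493831]), 'moment': array([ 0.02033368,  0.02314768, -0.01440912]), 'opening': 1.0006820545359485} 18.8
top 45.98964512154775 319.7930401739257 202.58036518385418 [ 2.21410825 -2.16317177  0.07606761] [  36.28398502  558.26801049 1166.96799916]
rake [(array([479., 232.,  -4.]), 0.97)]
tray [(array([478., -17.,  -1.]), 0.89)]
pale_block_left [(array([539.,  25.,  54.]), 0.72)]
pale_block_right [(array([541., -37.,  52.]), 0.74), (array([ 671., -112.,   12.]), 0.72), (array([ 494., -184.,   13.]), 0.68)]
scene 44.86428112655517 317.5309994368432 204.49195401003465 [ 0.90072148 -2.2424364   1.32145553] [433.12581164 245.82042545 883.10721643]
rake [(array([479., 235.,  -2.]), 0.64)]
tray [(array([476., -15.,   0.]), 0.9)]
pale_block_left [(array([548.,  24.,  54.]), 0.74)]
pale_block_right [(array([ 495., -180.,   19.]), 0.79), (array([540., -31.,  51.]), 0.69), (array([ 676., -112.,   17.]), 0.5)]
```

View pics/top0.png

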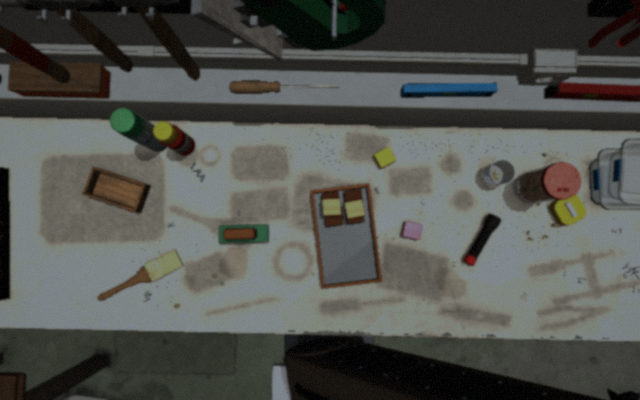

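View pics/scene0.png

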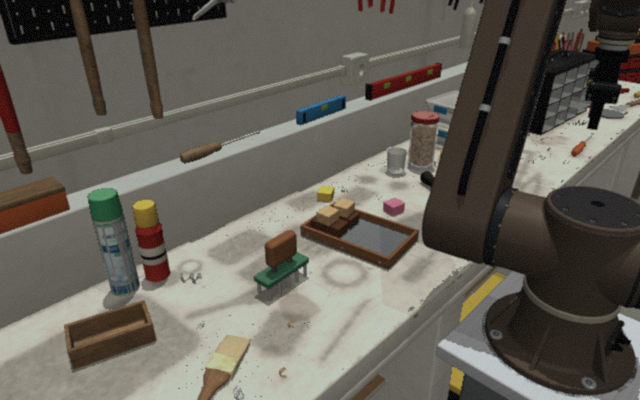

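The top view shows the tray with its far end (the heap) up, corners about (311,188), (370,184), (381,283), (322,287). The rake is at (243,234). The pink (411,230) and yellow (384,157) look-alikes are outside the tray. Next I'll measure the yaws.

Run:
```python
from h import *
c=read_camera("top"); im=c["img"].astype(int)
hsv=cv2.cvtColor(c["img"],cv2.COLOR_RGB2HSV)
def rect(m,z,box,name):
    u0,v0,u1,v1=box; k=np.zeros(m.shape,bool);k[v0:v1,u0:u1]=m[v0:v1,u0:u1]
    n,l,st,_=cv2.connectedComponentsWithStats(k.astype(np.uint8)); 
    for i in np.argsort(-st[1:,4])[:2]+1:
        vs,us=np.where(l==i)
        if len(vs)<40: continue
        P=np.array([ray(c,u,v,z)[:2] for u,v in zip(us,vs)],np.float32)
        print(name,len(vs),cv2.minAreaRect(P),(us.mean(),vs.mean()))
h,s,v=hsv[...,0],hsv[...,1],hsv[...,2]
rect((h>50)&(h<95)&(s>80),48,(205,210,285,255),"bar")
rect((h<14)&(s>110),120,(205,210,285,255),"grip")
rect((s<60)&(v<140),10,(305,180,390,292),"floor")
rect((h>15)&(h<32)&(v>110)&(s>40),66,(315,190,372,225),"pale")
for u,vv in((311,188),(370,184),(381,283),(322,287)): print(ray(c,u,vv,30))
cv2.imwrite("pics/crop.png",cv2.resize(c["img"][170:300,200:400,::-1],None,fx=4,fy=4,interpolation=cv2.INTER_CUBIC))
```

```text
bar 392 ((475.6537780761719, 233.68612670898438), (40.390769958496094, 115.446533203125), 3.2937090396881104) (np.float64(247.98979591836735), np.float64(233.41326530612244))
grip 270 ((475.30364990234375, 231.54457092285156), (20.551855087280273, 70.98536682128906), 1.3288192749023438) (np.float64(239.12222222222223), np.float64(233.34074074074073))
floor 3681 ((476.4308166503906, -16.900161743164062), (231.3368682861328, 135.065673828125), 8.12092113494873) (np.float64(346.04183645748435), np.float64(245.2390654713393))
floor 3308 ((477.31414794921875, -21.89592742919922), (279.4165344238281, 213.60357666015625), 1.3497947454452515) (np.float64(348.48760580411124), np.float64(236.03567110036275))
pale 106 ((544.0630493164062, 22.069042205810547), (33.8408088684082, 38.611328125), 1.3412936925888062) (np.float64(330.4433962264151), np.float64(208.06603773584905))
pale 102 ((539.08203125, -35.76543045043945), (30.282562255859375, 40.65739440917969), 12.633715629577637) (np.float64(355.19607843137254), np.float64(210.8235294117647))
[592.46078674  72.07518514  30.        ]
[605.95942279 -75.05359623  30.        ]
[ 361.47520598 -106.09786038   30.        ]
[348.4062732   39.03369647  30.        ]
```

View pics/crop.png

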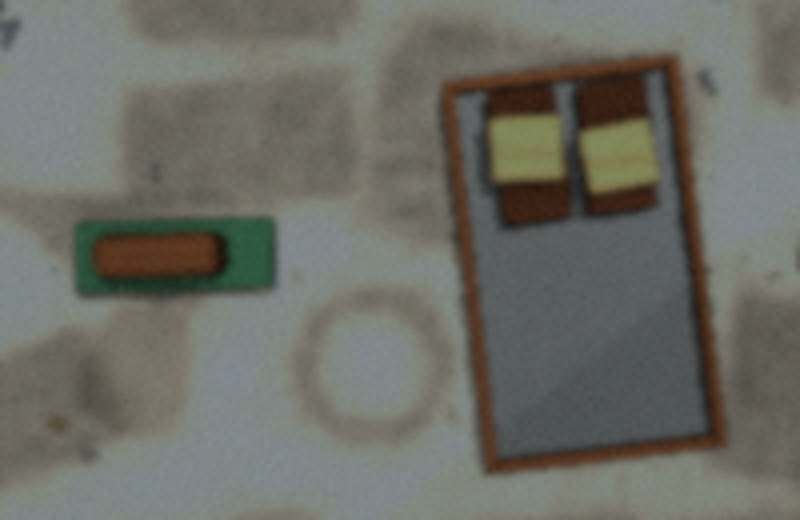

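Tray centre is about (477,-17) with yaw about 7.6°. The rake is at about (477,232) with yaw about 2°. I'll plan the approach from these.

```bash
cat >> h.py <<'E'
def plan(wps,op):
    "wps: (x,y,z,yawdeg,nrows); rows in tool axes (cm,deg), tool kept vertical"
    s=readout.state(); p=np.array(s["eef_pos"]); Rm=R.from_euler("xyz",s["tcp_rot"])
    rows=[]
    for x,y,z,yw,n in wps:
        T=R.from_euler("xyz",[-90,0,yw],degrees=True); p0,R0=p,Rm
        rv=(R0.inv()*T).as_rotvec()
        for i in range(1,n+1):
            q=p0+(np.array([x,y,z])-p0)*i/n; Q=R0*R.from_rotvec(rv*i/n)
            rows.append([[float(a) for a in np.round(Rm.inv().apply(q-p)/10,2)],[float(a) for a in np.round((Rm.inv()*Q).as_rotvec(degrees=True),1)],op]); p,Rm=q,Q
    for i,r in enumerate(rows): print(r, "|" if i%5==4 else "")
def st():
    s=readout.state(); print("t",round(s["t"],2),"pos",np.round(s["eef_pos"],1),"rot",np.round(np.degrees(s["tcp_rot"]),1),"F",np.round(s["ft_force"],1),"op",round(s["opening"]*95.1,1))
T0=np.array([477,-17.]); TY=np.radians(7.6)
def tr(x,y): return T0+np.array([[np.cos(TY),-np.sin(TY)],[np.sin(TY),np.cos(TY)]])@[x,y]
E
python3 -c "
from h import *
st();plan([(500,-200,200,-125,10),(477,232,200,-88,10)],9.5)"
```

```text
t 0.55 pos [ 181.  -598.2  214.7] rot [ -90.     0.  -163.2] F [-0.1  0.4 -0.2] op 95.2
[[-4.21, 0.15, -2.89], [-0.0, -3.8, 0.0], 9.5] 
[[-4.39, 0.15, -2.6], [-0.0, -3.8, 0.0], 9.5] 
[[-4.55, 0.15, -2.3], [-0.0, -3.8, 0.0], 9.5] 
[[-4.7, 0.15, -2.0], [-0.0, -3.8, 0.0], 9.5] 
[[-4.82, 0.15, -1.68], [-0.0, -3.8, 0.0], 9.5] |
[[-4.92, 0.15, -1.35], [-0.0, -3.8, 0.0], 9.5] 
[[-5.0, 0.15, -1.02], [-0.0, -3.8, 0.0], 9.5] 
[[-5.06, 0.15, -0.69], [-0.0, -3.8, 0.0], 9.5] 
[[-5.09, 0.15, -0.35], [-0.0, -3.8, 0.0], 9.5] 
[[-5.1, 0.15, -0.01], [-0.0, -3.8, 0.0], 9.5] |
[[-3.41, 0.0, -2.67], [0.0, -3.7, 0.0], 9.5] 
[[-3.57, 0.0, -2.44], [0.0, -3.7, -0.0], 9.5] 
[[-3.72, -0.0, -2.21], [0.0, -3.7, 0.0], 9.5] 
[[-3.86, -0.0, -1.96], [-0.0, -3.7, 0.0], 9.5] 
[[-3.97, 0.0, -1.71], [0.0, -3.7, -0.0], 9.5] |
[[-4.08, -0.0, -1.45], [-0.0, -3.7, 0.0], 9.5] 
[[-4.16, 0.0, -1.18], [0.0, -3.7, -0.0], 9.5] 
[[-4.23, -0.0, -0.91], [-0.0, -3.7, 0.0], 9.5] 
[[-4.28, 0.0, -0.64], [-0.0, -3.7, -0.0], 9.5] 
[[-4.31, 0.0, -0.36], [0.0, -3.7, 0.0], 9.5] |
```

Request:
{"op": "apply_moves", "data": {"increments": [[[-4.2,0.15,-2.9],[0,-3.8,0],9.5],[[-4.4,0.15,-2.6],[0,-3.8,0],9.5],[[-4.55,0.15,-2.3],[0,-3.8,0],9.5],[[-4.7,0.15,-2.0],[0,-3.8,0],9.5],[[-4.8,0.15,-1.7],[0,-3.8,0],9.5]]}}

```text
t: 1.18
eef_pos: [342.1, -395.4, 206.6]
tcp_rot: [-1.569, -0.0, -2.512]
ft_force: [-0.1, -0.7, 0.8]
opening: 0.997
```

Request:
{"op": "apply_moves", "data": {"increments": [[[-4.9,0.15,-1.35],[0,-3.8,0],9.5],[[-5.0,0.15,-1.0],[0,-3.8,0],9.5],[[-5.05,0.15,-0.7],[0,-3.8,0],9.5],[[-5.1,0.15,-0.35],[0,-3.8,0],9.5],[[-5.1,0.15,0],[0,-3.8,0],9.5]]}}

```text
t: 1.8
eef_pos: [505.0, -188.7, 199.7]
tcp_rot: [-1.567, -0.001, -2.169]
ft_force: [0.8, 0.4, 0.1]
opening: 0.999
```

Request:
{"op": "apply_moves", "data": {"increments": [[[-3.4,0,-2.7],[0,-3.7,0],9.5],[[-3.6,0,-2.4],[0,-3.7,0],9.5],[[-3.7,0,-2.2],[0,-3.7,0],9.5],[[-3.9,0,-2.0],[0,-3.7,0],9.5],[[-4.0,0,-1.7],[0,-3.7,0],9.5]]}}

```text
t: 2.42
eef_pos: [491.1, 35.1, 198.9]
tcp_rot: [-1.565, -0.002, -1.834]
ft_force: [1.5, 0.6, -0.2]
opening: 1.0
```

Request:
{"op": "apply_moves", "data": {"increments": [[[-4.1,0,-1.45],[0,-3.7,0],9.5],[[-4.2,0,-1.2],[0,-3.7,0],9.5],[[-4.2,0,-0.9],[0,-3.7,0],9.5],[[-4.3,0,-0.6],[0,-3.7,0],9.5],[[-4.3,0,-0.4],[0,-3.7,0],9.5]]}}

```text
t: 3.05
eef_pos: [472.3, 258.5, 199.0]
tcp_rot: [-1.564, -0.004, -1.501]
ft_force: [0.4, 0.1, -0.5]
opening: 0.994
```

Run:
```python
from h import *
st(); s=readout.state(); c=read_camera("wrist"); save(c,"w1.png")
M=np.array(c["mount"]); Rm=R.from_euler("xyz",s["tcp_rot"])
for f in(nets.mark_of,nets.look_for):
    for d in f(c,"rake"): print(f.__name__, d["confidence"], np.round(s["eef_pos"]+Rm.apply((M@np.append(d["point"],1))[:3]),1))
plan([(477,232,130,-88,3),(477,232,73,-88,2)],9.5)
```

```text
t 3.05 pos [472.3 258.5 199. ] rot [-89.6  -0.2 -86. ] F [ 0.4  0.1 -0.5] op 94.5
call 0.89 [475.3 234.6   2.4]
call 0.6 [476.3 257.2  96.4]
[[0.88, 2.3, 0.09], [-0.1, 0.7, 0.1], 9.5] 
[[0.89, 2.29, 0.1], [-0.1, 0.7, 0.1], 9.5] 
[[0.89, 2.29, 0.12], [-0.1, 0.7, 0.1], 9.5] 
[[0.0, 2.85, -0.0], [0.0, 0.0, 0.0], 9.5] 
[[0.0, 2.85, -0.0], [-0.0, 0.0, -0.0], 9.5] |
```

View pics/w1.png

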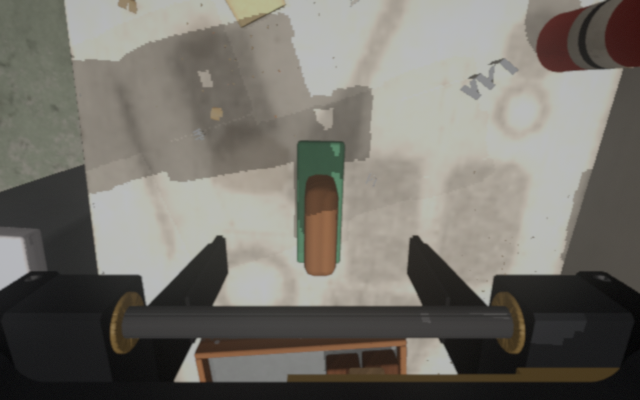

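The wrist view shows the grip at about (320,225), centred between the fingers and aligned with the tool. I'll move to y≈233 and descend.

Request:
{"op": "apply_moves", "data": {"increments": [[[0.85,2.3,0.1],[-0.1,0.3,0.1],9.5],[[0.85,2.3,0.1],[-0.1,0.3,0.1],9.5],[[0.85,2.3,0.1],[-0.1,0.3,0.1],9.5],[[0,2.85,0],[0,0,0],9.5],[[0,2.85,0],[0,0,0],9.5]]}}

```text
t: 3.82
eef_pos: [479.3, 228.8, 71.9]
tcp_rot: [-1.564, 0.003, -1.522]
ft_force: [0.1, 0.2, 0.4]
opening: 1.0
```

```bash
python3 -c "
from h import *
st();plan([(477,233,73,-87,1)],9.5)"
```

```text
t 3.83 pos [479.3 228.8  71.9] rot [-89.6   0.2 -87.2] F [0.1 0.2 0.4] op 95.1
[[-0.43, -0.11, -0.21], [-0.4, -0.2, -0.2], 9.5]
```

Request:
{"op": "apply_moves", "data": {"increments": [[[-0.4,-0.1,-0.3],[-0.4,0,-0.2],9.5],[[0,0,0],[0,0,0],1.5],[[0,0,0],[0,0,0],1.5],[[0,0,0],[0,0,0],1.5],[[0,0,0],[0,0,0],1.5]]}}

```text
t: 4.45
eef_pos: [476.7, 231.5, 75.1]
tcp_rot: [-1.57, -0.001, -1.524]
ft_force: [0.6, 0.9, 0.5]
opening: 0.636
```

Request:
{"op": "apply_moves", "data": {"increments": [[[0,0,0],[0,0,0],1.5],[[0,0,0],[0,0,0],1.5],[[0,-1,0],[0,0,0],1.5],[[0,-1.5,0],[0,0,0],1.5],[[0,-2,0],[0,0,0],1.5]]}}

```text
t: 5.08
eef_pos: [476.0, 231.4, 121.9]
tcp_rot: [-1.573, -0.002, -1.524]
ft_force: [0.5, 0.1, -2.1]
opening: 0.268
```

Run:
```python
from h import *
st()
c=read_camera("scene"); cv2.imwrite("pics/s2.png",cv2.resize(c["img"][130:330,180:440,::-1],None,fx=3,fy=3))
```

```text
t 5.08 pos [476.  231.4 121.9] rot [-90.1  -0.1 -87.3] F [ 0.5  0.1 -2.1] op 25.5
```

View pics/s2.png

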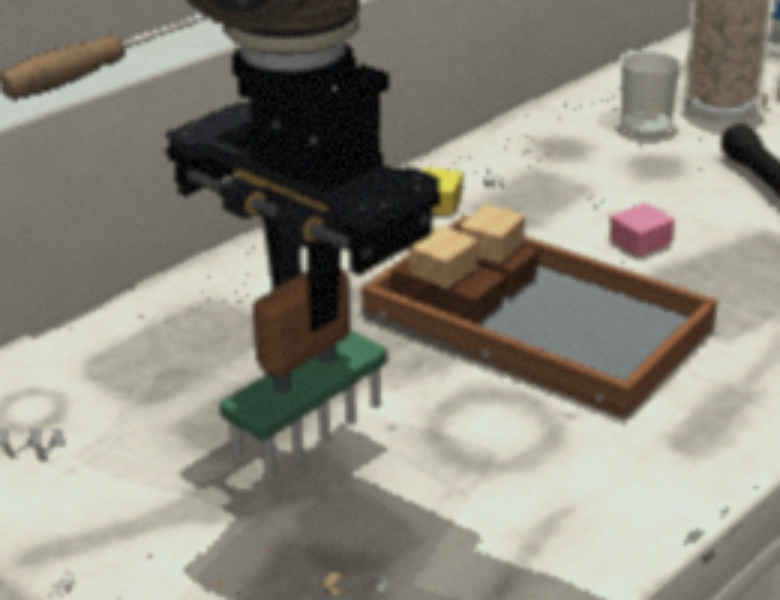

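The rake is held with the tips about 47 mm up, so tip z ≈ TCP z − 75. Next: over the far end, beyond the blocks.

Run:
```python
from h import *
p=tr(127,-1); print(p)
plan([(520,170,180,-85,3),(*p,180,-82.4,5),(*p,150,-82.4,2)],1.5)
```

```text
[603.01663     -1.19465398]
[[2.13, -1.85, 1.34], [-0.0, -0.8, 0.0], 1.5] 
[[2.14, -1.85, 1.31], [-0.0, -0.8, 0.0], 1.5] 
[[2.16, -1.85, 1.28], [-0.0, -0.8, 0.0], 1.5] 
[[3.56, -0.0, 1.36], [0.0, -0.5, 0.0], 1.5] 
[[3.57, -0.0, 1.32], [-0.0, -0.5, 0.0], 1.5] |
[[3.58, -0.0, 1.29], [0.0, -0.5, -0.0], 1.5] 
[[3.59, 0.0, 1.26], [-0.0, -0.5, -0.0], 1.5] 
[[3.6, 0.0, 1.23], [0.0, -0.5, 0.0], 1.5] 
[[-0.0, 1.5, -0.0], [0.0, 0.0, 0.0], 1.5] 
[[-0.0, 1.5, -0.0], [0.0, 0.0, 0.0], 1.5] |
```

Request:
{"op": "apply_moves", "data": {"increments": [[[2.1,-1.85,1.35],[0,-0.8,0],1.5],[[2.1,-1.85,1.3],[0,-0.8,0],1.5],[[2.1,-1.85,1.3],[0,-0.8,0],1.5],[[3.55,0,1.35],[0,-0.5,0],1.5],[[3.6,0,1.3],[0,-0.5,0],1.5]]}}

```text
t: 5.75
eef_pos: [554.3, 101.1, 184.9]
tcp_rot: [-1.567, -0.0, -1.458]
ft_force: [0.3, 0.7, -2.2]
opening: 0.27
```

Request:
{"op": "apply_moves", "data": {"increments": [[[3.6,0,1.3],[0,-0.5,0],1.5],[[3.6,0,1.25],[0,-0.5,0],1.5],[[3.6,0,1.2],[0,-0.5,0],1.5],[[0,0,0],[0,0,0],1.5],[[0,0,0],[0,0,0],1.5]]}}

```text
t: 6.38
eef_pos: [605.7, -6.9, 186.3]
tcp_rot: [-1.566, -0.001, -1.434]
ft_force: [-0.4, -0.4, -2.2]
opening: 0.268
```

Run:
```python
from h import *
st()
plan([(*tr(127,-1),121,-82.4,3)],1.5)
s=readout.state(); c=read_camera("wrist"); save(c,"w3.png")
M=np.array(c["mount"]); Rm=R.from_euler("xyz",s["tcp_rot"])
for t in("rake","pale_block_left"):
  for d in nets.mark_of(c,t): print(t, d["confidence"], np.round(s["eef_pos"]+Rm.apply((M@np.append(d["point"],1))[:3]),1))
```

```text
t 6.38 pos [605.7  -6.9 186.3] rot [-89.7  -0.  -82.2] F [-0.4 -0.4 -2.2] op 25.5
[[-0.2, 2.18, -0.07], [-0.1, 0.1, 0.0], 1.5] 
[[-0.2, 2.18, -0.07], [-0.1, 0.1, 0.0], 1.5] 
[[-0.2, 2.18, -0.07], [-0.1, 0.1, 0.0], 1.5] 
pale_block_left 0.58 [541.2  19.6  51.1]
```

View pics/w3.png

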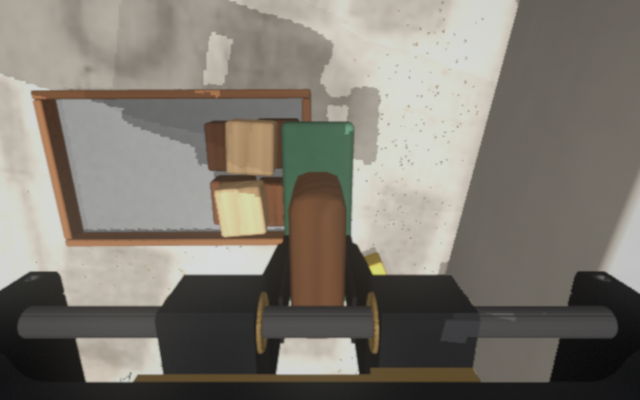

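The wrist view shows the rake bar (283–353, 122) clear beyond both pale blocks (far edges at columns 265–277) and square to the tray. Now descend, then pull.

Request:
{"op": "apply_moves", "data": {"increments": [[[-0.2,2.2,0],[-0.1,0,0],1.5],[[-0.2,2.2,0],[-0.1,0,0],1.5],[[-0.2,2.1,0],[-0.1,0,0],1.5],[[0,0,0],[0,0,0],1.5],[[0,0,0],[0,0,0],1.5]]}}

```text
t: 7.15
eef_pos: [607.3, 3.6, 124.3]
tcp_rot: [-1.561, -0.003, -1.428]
ft_force: [-0.1, 0.3, -2.7]
opening: 0.269
```

Run:
```python
from h import *
st()
plan([(*tr(118,-1),121,-82.4,1),(*tr(40,-1),121,-82.4,6)],1.5)
```

```text
t 7.15 pos [607.3   3.6 124.3] rot [-89.5  -0.2 -81.8] F [-0.1  0.3 -2.7] op 25.6
[[0.41, 0.32, -1.39], [-0.5, 0.6, 0.2], 1.5] 
[[0.0, -0.0, -1.3], [0.0, 0.0, 0.0], 1.5] 
[[-0.0, -0.0, -1.3], [0.0, 0.0, 0.0], 1.5] 
[[0.0, -0.0, -1.3], [0.0, 0.0, 0.0], 1.5] 
[[0.0, -0.0, -1.3], [-0.0, 0.0, 0.0], 1.5] |
[[-0.0, -0.0, -1.3], [0.0, 0.0, 0.0], 1.5] 
[[0.0, -0.0, -1.3], [-0.0, -0.0, 0.0], 1.5]
```

Request:
{"op": "apply_moves", "data": {"increments": [[[0.4,0.3,-1.4],[-0.5,0.6,0.2],1.5],[[0,0,-1.3],[0,0,0],1.5],[[0,0,-1.3],[0,0,0],1.5],[[0,0,-1.3],[0,0,0],1.5],[[0,0,-1.3],[0,0,0],1.5]]}}

```text
t: 7.78
eef_pos: [542.6, -8.7, 123.9]
tcp_rot: [-1.559, -0.001, -1.438]
ft_force: [3.0, -0.1, 2.2]
opening: 0.269
```

Run:
```python
from h import *
st()
plan([(*tr(35,-1),121,-82.4,4)],1.5)
c=read_camera("scene"); cv2.imwrite("pics/s4.png",cv2.resize(c["img"][130:330,180:440,::-1],None,fx=3,fy=3))
```

```text
t 7.78 pos [542.6  -8.7 123.9] rot [-89.3  -0.1 -82.4] F [ 3.  -0.1  2.2] op 25.5
[[0.01, 0.06, -0.78], [-0.2, 0.0, 0.0], 1.5] 
[[0.01, 0.07, -0.78], [-0.2, 0.0, 0.0], 1.5] 
[[0.01, 0.07, -0.78], [-0.2, 0.0, 0.0], 1.5] 
[[0.01, 0.07, -0.78], [-0.2, 0.0, 0.0], 1.5]
```

View pics/s4.png

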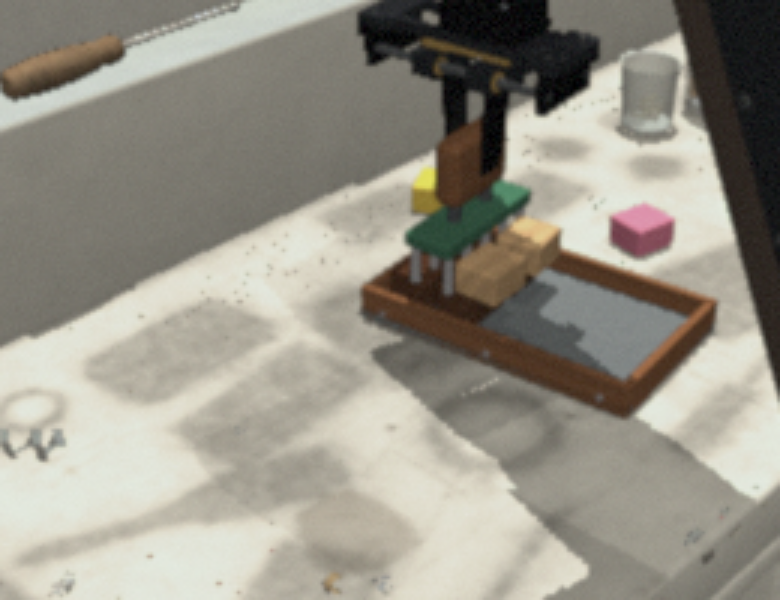

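The raking works: both pale blocks are pushed side by side to the heap's edge (about (490,275) and (530,245)). Continue the pull.

Request:
{"op": "apply_moves", "data": {"increments": [[[0,0.1,-0.9],[-0.3,0,0],1.5],[[0,0.1,-0.8],[-0.3,0,0],1.5],[[0,0.1,-0.8],[0,0,0],1.5],[[0,0,-0.8],[0,0,0],1.5],[[0,0,-0.8],[0,0,0],1.5]]}}

```text
t: 8.45
eef_pos: [503.9, -15.0, 123.5]
tcp_rot: [-1.557, -0.004, -1.439]
ft_force: [8.0, -0.9, 10.4]
opening: 0.271
```

Run:
```python
from h import *
st()
plan([(*tr(10,-1),121,-82.4,4)],1.5)
c=read_camera("scene"); cv2.imwrite("pics/s5.png",cv2.resize(c["img"][150:300,280:440,::-1],None,fx=4,fy=4))
```

```text
t 8.45 pos [503.9 -15.  123.5] rot [-89.2  -0.2 -82.4] F [ 8.  -0.9 10.4] op 25.7
[[-0.01, 0.06, -0.42], [-0.2, -0.0, 0.1], 1.5] 
[[-0.01, 0.06, -0.42], [-0.2, -0.0, 0.1], 1.5] 
[[-0.01, 0.06, -0.42], [-0.2, -0.0, 0.1], 1.5] 
[[-0.01, 0.06, -0.42], [-0.2, -0.0, 0.1], 1.5]
```

View pics/s5.png

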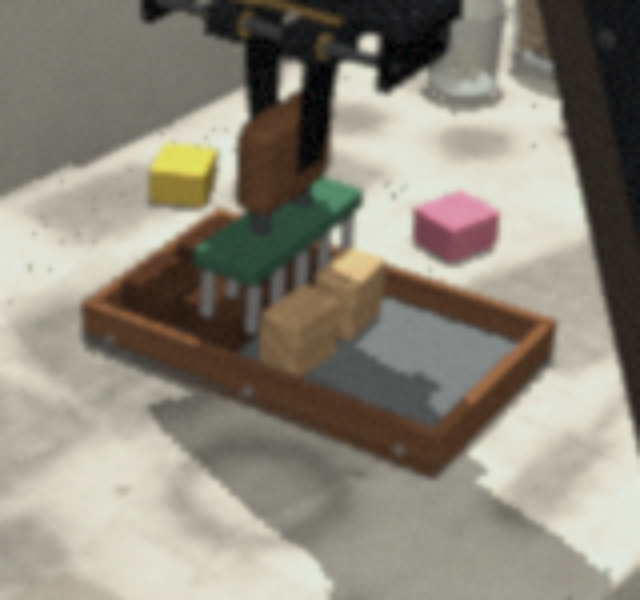

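Both blocks have tipped over the edge and stand almost on end in front of the tines. I'll pull a little further, then back off and check.

Request:
{"op": "apply_moves", "data": {"increments": [[[0,0,-0.5],[-0.2,0,0],1.5],[[0,0,-0.5],[-0.2,0,0],1.5],[[0,0,-0.5],[-0.2,0,0],1.5],[[0,-0.3,1.5],[0,0,0],1.5],[[0,-0.5,2.0],[0,0,0],1.5]]}}

```text
t: 9.12
eef_pos: [520.8, -12.8, 132.5]
tcp_rot: [-1.568, -0.004, -1.44]
ft_force: [0.2, -0.6, -2.0]
opening: 0.269
```

Request:
{"op": "apply_moves", "data": {"increments": [[[0,-2,1.5],[0,0,0],1.5],[[0,-2,1.5],[0,0,0],1.5],[[0,-2,2.5],[0,0,0],1.5],[[0,0,2.5],[0,0,0],1.5],[[0,0,0],[0,0,0],1.5]]}}

```text
t: 9.75
eef_pos: [595.6, -1.7, 189.1]
tcp_rot: [-1.587, -0.001, -1.439]
ft_force: [-0.5, -0.4, -1.9]
opening: 0.27
```

Run:
```python
from h import *
st()
c=read_camera("scene"); a=cv2.resize(c["img"][150:300,280:440,::-1],None,fx=4,fy=4)
for t in("pale_block_left","pale_block_right"): print(t,[(np.round(cam2world(c,d["point"])),round(d["confidence"],2)) for d in nets.mark_of(c,t)])
s=readout.state();w=read_camera("wrist"); save(w,"w6b.png")
M=np.array(w["mount"]); Rm=R.from_euler("xyz",s["tcp_rot"])
for d in nets.mark_of(w,"pale_block_left"): print(np.round(s["eef_pos"]+Rm.apply((M@np.append(d["point"],1))[:3]),1),d["confidence"])
cv2.imwrite("pics/s6.png",a)
```

```text
t 9.75 pos [595.6  -1.7 189.1] rot [-90.9  -0.  -82.4] F [-0.5 -0.4 -1.9] op 25.7
pale_block_left [(array([457.,   7.,  35.]), 0.86)]
pale_block_right [(array([462., -42.,  28.]), 0.79), (array([ 497., -181.,   18.]), 0.6), (array([459.,   9.,  32.]), 0.29)]
[451.5  10.   28.1] 0.95
```

View pics/s6.png

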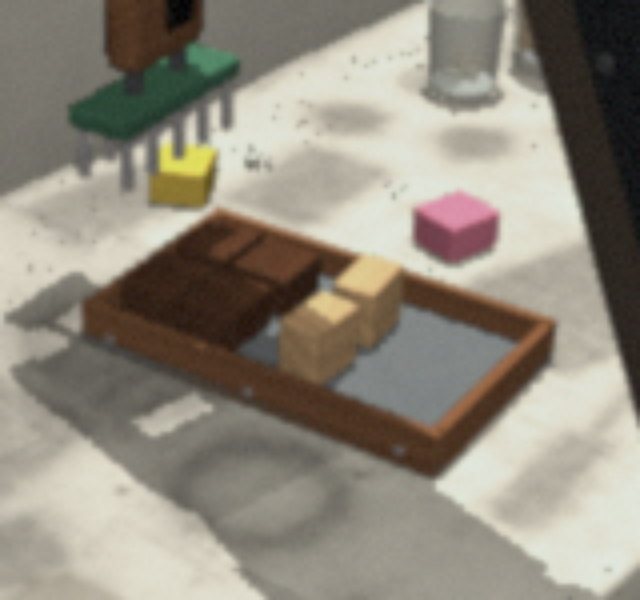

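Both pale blocks now stand free and upright on their 28×44 faces, on the tray floor near the middle (about (320,340) and (368,300) in the crop). Their centres are about 30 mm up, at tray x ≈ −20. Taking the rake back.

Run:
```python
from h import *
plan([(540,130,185,-84,4),(476,232,150,-87.3,3),(476,232,100,-87.3,3)],1.5)
```

```text
[[-3.45, 0.14, -0.93], [0.2, 0.4, 0.0], 1.5] 
[[-3.44, 0.13, -0.95], [0.2, 0.4, 0.0], 1.5] 
[[-3.44, 0.13, -0.98], [0.2, 0.4, 0.0], 1.5] 
[[-3.43, 0.13, -1.0], [0.2, 0.4, 0.0], 1.5] 
[[-3.6, 1.17, -1.77], [0.0, 1.1, -0.0], 1.5] |
[[-3.57, 1.17, -1.84], [0.0, 1.1, -0.0], 1.5] 
[[-3.53, 1.17, -1.9], [0.0, 1.1, -0.0], 1.5] 
[[-0.0, 1.67, -0.0], [0.0, 0.0, 0.0], 1.5] 
[[-0.0, 1.67, -0.0], [0.0, 0.0, 0.0], 1.5] 
[[-0.0, 1.67, -0.0], [0.0, 0.0, 0.0], 1.5] |
```

Request:
{"op": "apply_moves", "data": {"increments": [[[-3.45,0.1,-0.95],[0.2,0.4,0],1.5],[[-3.45,0.1,-0.95],[0.2,0.4,0],1.5],[[-3.45,0.1,-1.0],[0.2,0.4,0],1.5],[[-3.45,0.1,-1.0],[0.2,0.4,0],1.5],[[-3.6,1.2,-1.8],[0,1.1,0],1.5]]}}

```text
t: 10.62
eef_pos: [514.8, 166.0, 174.3]
tcp_rot: [-1.571, -0.001, -1.493]
ft_force: [0.2, 0.3, -3.5]
opening: 0.274
```

Request:
{"op": "apply_moves", "data": {"increments": [[[-3.6,1.2,-1.85],[0,1.1,0],1.5],[[-3.5,1.2,-1.9],[0,1.1,0],1.5],[[0,1.5,0],[0,0,0],1.5],[[0,1.0,0],[0,0,0],1.5],[[0,0,0],[0,0,0],1.5]]}}

```text
t: 11.25
eef_pos: [468.2, 236.0, 123.6]
tcp_rot: [-1.572, -0.002, -1.53]
ft_force: [0.2, -1.1, -2.1]
opening: 0.267
```

Run:
```python
from h import *
st()
plan([(476,232,82,-87.3,3)],1.5)
```

```text
t 11.25 pos [468.2 236.  123.6] rot [-90.1  -0.1 -87.7] F [ 0.2 -1.1 -2.1] op 25.4
[[0.14, 1.39, 0.26], [0.0, -0.1, 0.0], 1.5] 
[[0.14, 1.39, 0.26], [0.0, -0.1, 0.0], 1.5] 
[[0.14, 1.39, 0.26], [0.0, -0.1, 0.0], 1.5]
```

Request:
{"op": "apply_moves", "data": {"increments": [[[0,1.4,0],[0,0,0],1.5],[[0,1.4,0],[0,0,0],1.5],[[0,1.0,0],[0,0,0],1.5],[[0,0.4,0],[0,0,0],1.5],[[0,0,0],[0,0,0],1.5]]}}

```text
t: 11.88
eef_pos: [470.0, 235.0, 82.3]
tcp_rot: [-1.569, -0.0, -1.533]
ft_force: [0.1, -0.5, -2.3]
opening: 0.271
```

Run:
```python
from h import *
st()
```

```text
t 11.88 pos [470.  235.   82.3] rot [-89.9  -0.  -87.8] F [ 0.1 -0.5 -2.3] op 25.8
```

Request:
{"op": "apply_moves", "data": {"increments": [[[0,0.3,0],[0,0,0],1.5],[[0,0.2,0],[0,0,0],1.5],[[0,0.15,0],[0,0,0],1.5],[[0,0.1,0],[0,0,0],1.5],[[0,0,0],[0,0,0],1.5]]}}

```text
t: 12.5
eef_pos: [470.1, 235.2, 81.2]
tcp_rot: [-1.565, 0.001, -1.533]
ft_force: [-0.7, 0.1, -2.5]
opening: 0.274
```

Small steps get lost, and the force reads −2.5 N, so the rake is still hanging. I'll use larger single steps.

Request:
{"op": "apply_moves", "data": {"increments": [[[0,0.5,0],[0,0,0],1.5],[[0,0.4,0],[0,0,0],1.5],[[0,0.4,0],[0,0,0],1.5],[[0,0.3,0],[0,0,0],1.5],[[0,0.3,0],[0,0,0],1.5]]}}

```text
t: 13.12
eef_pos: [470.6, 236.0, 74.4]
tcp_rot: [-1.559, 0.004, -1.534]
ft_force: [-12.4, -3.4, 50.1]
opening: 0.276
```

In contact, and pressing a bit hard. I'll ease up slightly, then release.

Request:
{"op": "apply_moves", "data": {"increments": [[[0,-0.2,0],[-0.6,0,-0.2],1.5],[[0,0,0],[0,0,0],1.5],[[0,0,0],[0,0,0],3.2],[[0,0,0],[0,0,0],5],[[0,0,0],[0,0,0],9.5]]}}

```text
t: 13.75
eef_pos: [470.9, 235.9, 75.3]
tcp_rot: [-1.569, 0.001, -1.534]
ft_force: [-0.9, 0.8, 0.4]
opening: 0.487
```

Request:
{"op": "apply_moves", "data": {"increments": [[[0,0,0],[0,0,0],9.5],[[0,0,0],[0,0,0],9.5],[[0,-2,0],[0,0,0],9.5],[[0,-4,0],[0,0,0],9.5],[[0,-5,0],[0,0,0],9.5]]}}

```text
t: 14.38
eef_pos: [469.4, 235.3, 184.8]
tcp_rot: [-1.576, -0.001, -1.534]
ft_force: [0.4, 0.4, 1.8]
opening: 0.98
```

Request:
{"op": "apply_moves", "data": {"increments": [[[0,-4,0],[0,0,0],9.5],[[0,-2,0],[0,0,0],9.5],[[0,0,0],[0,0,0],9.5],[[0,0,0],[0,0,0],9.5],[[0,0,0],[0,0,0],9.5]]}}

```text
t: 15.0
eef_pos: [469.6, 235.4, 248.3]
tcp_rot: [-1.572, -0.0, -1.534]
ft_force: [0.4, 0.9, 0.1]
opening: 1.001
```

Run:
```python
from h import *
st()
c=read_camera("scene"); cv2.imwrite("pics/s7.png",cv2.resize(c["img"][130:330,180:440,::-1],None,fx=3,fy=3))
for t in("rake","pale_block_left","pale_block_right"): print(t,[(np.round(cam2world(c,d["point"])),round(d["confidence"],2)) for d in nets.mark_of(c,t)])
```

```text
t 15.0 pos [469.6 235.4 248.3] rot [-90.1  -0.  -87.9] F [0.4 0.9 0.1] op 95.2
rake [(array([477., 238.,  -1.]), 0.88)]
pale_block_left [(array([456.,   8.,  36.]), 0.83)]
pale_block_right [(array([ 492., -181.,   21.]), 0.84), (array([459., -39.,  29.]), 0.8), (array([ 681., -113.,   15.]), 0.63)]
```

View pics/s7.png

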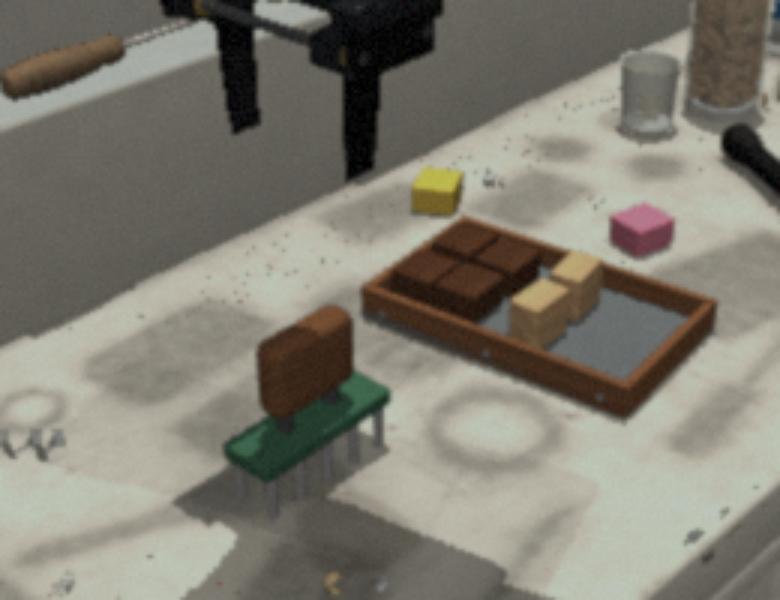

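The rake stands upright on the bench at (300,410) in the crop, released and well clear of the tray. Both pale blocks stand square on the tray floor at (540,310) and (575,285). The gripper touches nothing, so I'm handing in.

```bash
python3 -c "
from h import *
env.job_done()"
```

```text
the job is handed in; nothing more can be done
```

The job is handed in after about 15 s of robot time. I pulled both pale blocks off the heap with the rake, then stood it back on its tines left of the tray and let go. No verdict was reported.

**Last checks:**
- **Blocks:** the final picture shows both standing free on the tray floor, on their 28×44 mm faces. I put their centres at about tray x = −20 mm. The nets' heights read 29 to 36 mm, good to about 4 mm, against the 30 mm expected for that face. The left block's last reading of 36 mm sits right at the limit. I judged flatness by eye.
- **Rake:** it stands upright at about (477, 238) mm, with tips at −1 mm, so on the bench. The gripper is open and about 250 mm up, touching nothing.
- **Look-alikes:** the pink and yellow blocks were not touched.

**Not clean:** when I set the rake down, my first small downward steps were not carried out. The larger ones then pressed the tines on the bench with about 50 N at the wrist for a moment. That is under the 120 N wrist limit, and the load went through the held rake, not the gripper's body. I eased off before opening the gripper.

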